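# Push the plate carrier past the reader's stop gate

## Robot

A 6-joint arm with a two-finger parallel gripper is mounted at the origin on the work surface. World frame = base frame: x ahead of the robot, y to its left, z up, the work surface at z = 0. Lengths are in m, angles in degrees, forces in N, time in s.
With the tool pointing down it reaches from about 0.4 to 0.825 m from the base axis. Payload 7 kg.
Tool frame: the origin (TCP) lies at the very end of the fingers, on their centre line; the grasp point (between the pads) lies manip.tcp_to_grasp behind it (manip.tcp_to_grasp is the distance from the TCP to the grasp point, in m); z points along the fingers, y is the direction in which the jaws open and shut (so a half turn about z gives the same grasp; the last joint's range is limited). The gripper opens to 88 mm and grips with 3 to 60 N. Pads are 19 mm wide; open, the fingers measure 130 mm over their backs; the gripper's body (78 mm by 193 mm) begins 47 mm behind the grasp point.
Start: joints at [86.522, 20.546, 0.682, 0, -70.136, -16.507], TCP at [0.231, 0.634, 0.227] pointing down, gripper open.
Joint ranges: [-176.03, 176.03], [-82.01, 121.73], [-58.28, 71.71], [-173.87, 95.51], [-174.79, -0.11], [-173.66, 173.66]. Speed limits (degrees/s): [136.94, 136.94, 172.46, 180, 180, 180].

## Interface

Orientations are given as [roll, pitch, yaw] about the fixed x, y, z axes, in that order (R = Rz(yaw) Ry(pitch) Rx(roll)).
In Python, from bench import manip gives the robot as it stands.
- The arm moves only by the tool step_arm, never from a script. Its argument "rows" is a list of rows, each an object of numbers: "x", "y", "z": the shift along the tool's x, y, z in cm; "rx", "ry", "rz": the turn, a rotation vector about the tool's x, y, z in degrees; "hand": the closure, from 0 (fully open) to 1 (shut). A call has 1 to 8 rows; each row shifts and turns the commanded pose from where the row before left it, along the tool's axes as they then stand; what a row does not reach is not made up. A row lasts 1/12 s, in which the tool goes at most 41.7 mm and 7.16 degrees, less where a joint would pass 70% of its speed; a pose out of reach is approached as far as the arm can. A call is refused whole if a number of a shift passes 4.17 or a number of a turn 7.16, either way. A call with a gripper value outside its range is refused whole. The fingers move at their own pace and stop on an object; the grip force is fixed at half the most. Time passes only in rows, so rows that do not move let the fingers close. It gives the time, the measured TCP pose, the force and the opening at its end, in the units of the state.
- manip.observe(): the state, without advancing time (a new reading comes with each control period).
- manip.camera(name): name is "scene" or "top" or "wrist"; returns a dict with "frame" (420x560x3 uint8, red, green, blue), "fx", "fy", "cx", "cy" (pixels), "world_to_cam" (4x4, takes a point from world to camera coordinates). Camera axes: x right, y down, z forward; pixel columns grow to the right and rows downward; lengths in m; the calibration is good to about 2 mm. A picture is of the moment at which its call begins. There is no depth.
- manip.job_done(): hands the job in, once; it reports no verdict.
The state is a dict: "clock": time; "qpos": joint angles; "qd": joint speeds; "joint_efforts": joint torques, N m; "ee_pos": TCP position; "orientation": TCP orientation; "force": force on the tool from outside, world axes, zero at the start; "torque": the same for the moment, N m; "gripper_width": opening from 0.0 (shut) to 1.0 (fully open).
Only numpy, scipy, OpenCV 4.12 (cv2) and the standard library are available. Lean on these libraries where they do the work, as an engineer would, in place of code of your own. Each camera call takes 0.05 s, during which the arm holds its last target.

## Task

With one fingertip press the bar beside the feed chute down so that the stop gate drops open, and keep it held open while the other fingertip pushes the carrier of imaging plates along the chute until all of it is past the gate; then lift the fingers away so that the gate springs up again behind it. The gate must never touch the carrier, the carrier must stay down on the chute floor (do not pick it up), and the bottle, dish and step block stay where they are.

Things in the scene. Friction and masses are not known exactly. Their poses are not given: they have to be found in the camera images.
- chute: Fixed aluminium feed chute before a white plate reader. Origin on the table top under the middle of the chute, in the gate's plane. +x: the way the carrier travels, to the reader; +y: the press bar's side; z up. Floor 70 mm above the origin, with a 12 mm slot at x=0 for the gate. Open-topped channel 70 mm wide (74 after the gate); its walls are 5 mm thick and rise 25 mm above the floor.
- chute_entry (a point): Middle of the floor's edge at the open entry end: chute x=-190, y=0, z=70 mm.
- chute_end (a point): Middle of the floor at the reader's face, the end stop: chute x=+176, y=0, z=70 mm. The reader behind it fills chute x=177..367, y=-130..130, and is 180 mm high.
- gate (a joint): Stop gate: 6 mm steel blade across the chute at chute x=0, 20 mm above the floor when shut (0 rad). Pressing the bar beside the chute down swings the gate down, the value grows and the blade sinks through the slot; from 0.25 rad the carrier passes clear of it; stop at 0.40. A spring shuts it as soon as the bar is let go; holding the bar down takes about 3 N at first, 7 N at the stop.
- gate_hinge (a point): Point on the gate's hinge line, which runs parallel to the chute's x outside the press bar: chute x=0, y=+122.5, z=78 mm. Two posts carry it at chute x=-150 and +65, reaching 82 mm above the table.
- press_bar (a point): Top of the press bar at chute x=0; gate shut: chute y=+71, z=104 mm. A round steel bar 16 mm thick, part of the gate, parallel to the chute's x from chute x=-173 to +93: a fingertip can slide along it while keeping it down. Its top sinks 13.5 mm for 0.25 rad, 17 for 0.32, 21.5 for 0.40, and the bar shifts about 3 mm towards the chute.
- carrier: Loose grey carrier, an open box 100 mm long (its x, along the chute), 64 wide, 40 high, with four upright imaging plates reaching 51 mm above its underside; about 0.35 kg. Origin at the centre of its underside, +x to the reader. It starts on the chute floor before the gate, its front 13 to 45 mm short of it; its flat rear wall faces the entry end.
- spray_bottle: Bystander: white bottle, 50 mm diameter, 120 mm high, upright on the table. Origin at its underside.
- steel_dish: Bystander: steel dish, 90 mm diameter, 35 mm high. Origin at its underside.
- step_block: Bystander: green positioning block with one step, 80 x 70 x 55 mm. Origin at its underside.

How it is judged:
By the outcome, as a careful person would: the job done as asked, in the order asked, and still so for the second after the job is handed in, with the robot touching nothing.
It also fails if it takes over 38 s, if anything falls off the work surface, if the arm or the gripper's body presses on something with over 40 N, if the wrist force passes 120 N, or if a joint passes its speed limit or range.

## Working session

There is one attempt and no reset: what is moved stays moved. The work goes in short steps, Python scripts to look and compute and a tool call to move; the robot and the scene stay as the last step left them, time stands still between calls to the robot, and variables do not carry over. Pictures are saved under pics/ and viewed, and the job is handed in when it is done.

Besides the shell and the picture viewer there is one more tool, called after "Emit:" by a JSON object that holds its "method" and its "body". step_arm: Moves the arm, as the interface text tells. Its arguments: {"type":"object","properties":{"rows":{"type":"array"}},"required":["rows"]}

```bash
mkdir -p pics; ls; python3 - <<'E'
from bench import manip
import cv2,numpy as np,pickle
print(manip.observe(), manip.tcp_to_grasp)
for n in ["scene","top","wrist"]:
    c=manip.camera(n); pickle.dump(c,open(f"cam_{n}.pkl","wb"))
    cv2.imwrite(f"pics/{n}0.png",c["frame"][:,:,::-1]); print(n,c["fx"],c["fy"],c["cx"],c["cy"],np.round(c["world_to_cam"],4).tolist())
E
```

```text
pics
{'clock': 0.0, 'qpos': array([ 8.65221705e+01,  2.05903710e+01,  6.34136827e-01, -1.98116254e-02,
       -7.01368274e+01, -1.65056648e+01]), 'qd': array([-0.04072082, -0.00705005,  0.03780142,  0.07069516, -0.04582333,
       -0.00736297]), 'joint_efforts': array([ 1.34705337e-03, -5.82720566e+01,  2.93057781e+01,  6.99706122e+00,
        7.29577179e-03, -1.50381425e-04]), 'ee_pos': array([0.23055431, 0.63388056, 0.22563844]), 'orientation': array([ 1.79905482e+02, -8.58541177e-03, -1.99902339e+01]), 'force': array([ 0.33056506, -0.50178421,  0.62269999]), 'torque': array([-0.0525001 ,  0.0480305 ,  0.03024966]), 'gripper_width': 0.9984977831404642} 0.0188
scene 449.4465017654117 449.4465017654117 276.92408006927735 213.61172049906614 [[-0.5233, 0.8521, -0.0059, 0.3284], [0.6573, 0.3993, -0.6392, -0.3156], [-0.5423, -0.3383, -0.7691, 1.2582], [0.0, 0.0, 0.0, 1.0]]
top 411.80088538480237 411.80088538480237 280.17075688430435 210.04145084928584 [[0.025, -0.9997, 0.0018, -0.0371], [-0.9941, -0.025, -0.1051, 0.6049], [0.1051, 0.0008, -0.9945, 0.87], [0.0, 0.0, 0.0, 1.0]]
wrist 331.0737420300006 331.0737420300006 278.95804849533965 209.2431969179588 [[-0.3416, -0.9399, 0.0029, 0.6725], [-0.9008, 0.3282, 0.2844, -0.0357], [-0.2682, 0.0945, -0.9587, 0.3914], [0.0, 0.0, 0.0, 1.0]]
```

View pics/scene0.png

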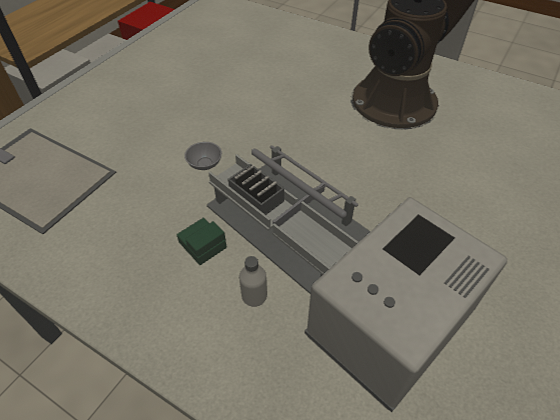

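View pics/top0.png

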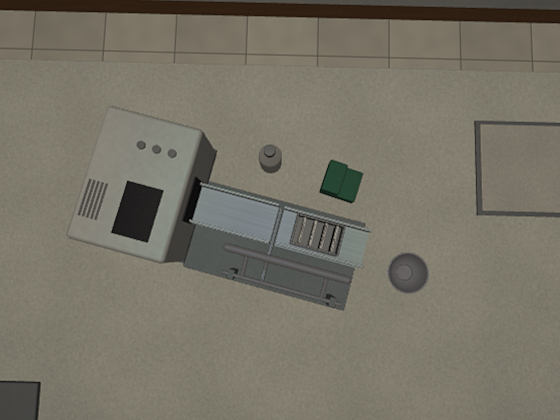

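View pics/wrist0.png

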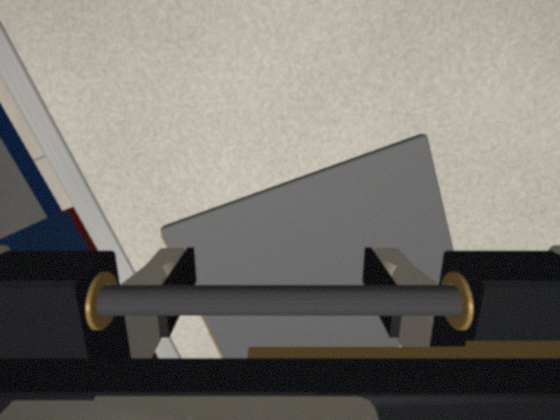

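The scene camera shows the chute with the carrier near (255,190) and the gate near (288,213). In the top view the chute runs from the entry at about (367,245) to the reader at about (195,205), with the bar on the robot's side. The wrist view shows only table. I'll zoom in to pick points.

```bash
python3 - <<'E'
import cv2
a=cv2.imread("pics/top0.png")[165:315,175:375]; cv2.imwrite("pics/top0z.png",cv2.resize(a,None,fx=4,fy=4,interpolation=cv2.INTER_CUBIC))
a=cv2.imread("pics/scene0.png")[140:290,190:390]; cv2.imwrite("pics/scene0z.png",cv2.resize(a,None,fx=4,fy=4,interpolation=cv2.INTER_CUBIC))
E
```

```text
(no output)
```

View pics/top0z.png

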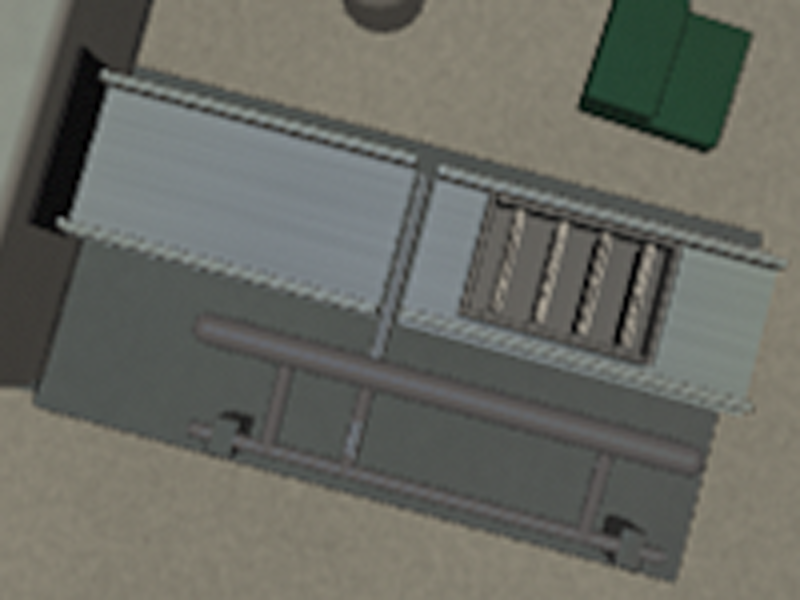

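View pics/scene0z.png

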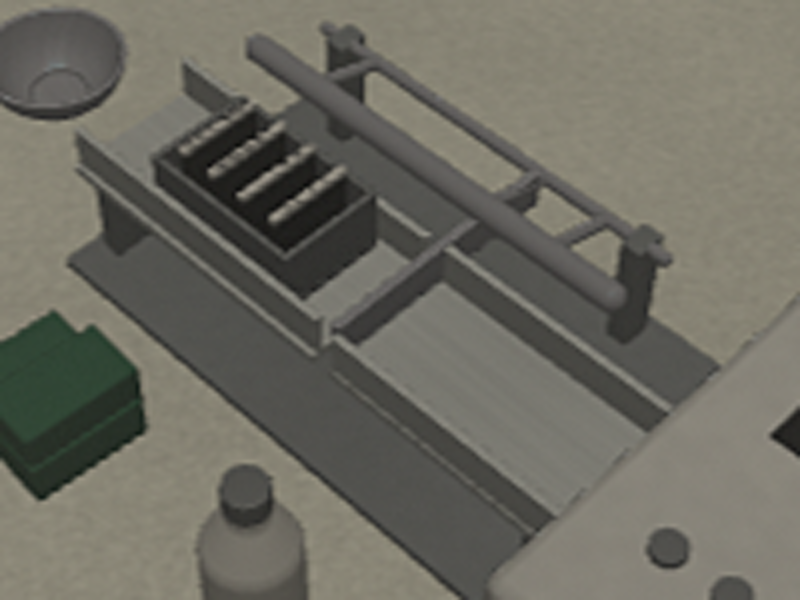

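```bash
cat > h.py <<'E'
import numpy as np,pickle,cv2
from scipy.optimize import least_squares
def proj(c,P):
    P=np.atleast_2d(P); q=P@c["world_to_cam"][:3,:3].T+c["world_to_cam"][:3,3]
    return np.c_[c["fx"]*q[:,0]/q[:,2]+c["cx"],c["fy"]*q[:,1]/q[:,2]+c["cy"]]
def tf(p,L): # L mm chute -> world m
    L=np.atleast_2d(L)/1000.; c,s=np.cos(p[2]),np.sin(p[2])
    return np.c_[p[0]+c*L[:,0]-s*L[:,1],p[1]+s*L[:,0]+c*L[:,1],L[:,2]]
E
python3 - <<'E'
from h import *
top=pickle.load(open("cam_top.pkl","rb"));sc=pickle.load(open("cam_scene.pkl","rb"))
z=lambda a,o:(np.array(a,float)+.5)/4-.5+np.array(o)
T=(175,165);S=(190,140)
Lt=[(-190,40,95),(-190,-40,95),(-173,71,96),(93,71,96)]; It=z([(748,410),(783,263),(705,457),(196,327)],T)
Ls=[(-190,-40,95),(-190,40,95),(-173,71,96),(93,71,96)]; Is=z([(78,132),(185,62),(250,42),(617,297)],S)
f=lambda p:np.r_[proj(top,tf(p,Lt))-It,proj(sc,tf(p,Ls))-Is].ravel()
r=least_squares(f,[.55,.0,1.3],loss="soft_l1"); print(r.x,np.degrees(r.x[2])); print(f(r.x).reshape(-1,2).round(1))
p=r.x
Cc=[(50,-32,110),(-50,-32,110),(-50,32,110),(50,32,110)]
Ic=z([(492,193),(680,243),(655,364),(460,312)],T)
Lc=Cc; Isc=z([(285,254),(154,157),(245,103),(378,190)],S)
def g(q):
    def L(C): 
        C=np.array(C,float);c,s=np.cos(q[2]),np.sin(q[2])
        return np.c_[q[0]+c*C[:,0]-s*C[:,1],q[1]+s*C[:,0]+c*C[:,1],C[:,2]]
    return np.r_[proj(top,tf(p,L(Cc)))-Ic,proj(sc,tf(p,L(Lc)))-Isc].ravel()
r2=least_squares(g,[-80,0,0]);print("carrier in chute",r2.x,"front gap to gate",-3-(r2.x[0]+50)); print(g(r2.x).reshape(-1,2).round(1))
np.save("chute.npy",p)
# overlay
for n,c,o in(("top",top,T),("scene",sc,S)):
    im=cv2.imread(f"pics/{n}0z.png")
    d=lambda a,b,col:cv2.line(im,*[tuple(int(v) for v in (proj(c,tf(p,[k]))[0]-o+.5)*4) for k in(a,b)],col,1)
    for y in(-35,35,-40,40): d((-190,y,95),(-6,y,95),(0,255,0))
    for y in(-37,37,-42,42): d((6,y,95),(176,y,95),(0,255,0))
    for x in(-3,3): d((x,-35,90),(x,35,90),(0,0,255))
    d((-173,71,96),(93,71,96),(255,0,255)); d((-150,122.5,78),(65,122.5,78),(255,0,0))
    d((-190,-35,70),(-190,35,70),(0,255,255));d((176,-35,70),(176,35,70),(0,255,255))
    cv2.imwrite(f"pics/{n}0o.png",im)
E
```

```text
[ 0.57016833 -0.0137587   1.34201019] 76.89151986294338
[[ 0.7 -0.1]
 [ 1.  -1.9]
 [-0.3  1.2]
 [-1.4  0.1]
 [-1.2 -0.4]
 [ 0.3 -1.4]
 [-0.4  0. ]
 [ 2.1  1.4]]
carrier in chute [-8.51540729e+01 -5.11480879e-01 -3.64075007e-03] front gap to gate 32.154072891534426
[[-0.7 -0.7]
 [ 0.8 -0.5]
 [-0.6  0.5]
 [-0.8  0.6]
 [ 0.3  1.4]
 [-0.9 -0.4]
 [-0.7 -2.5]
 [ 0.1  0.1]]
```

View pics/top0o.png

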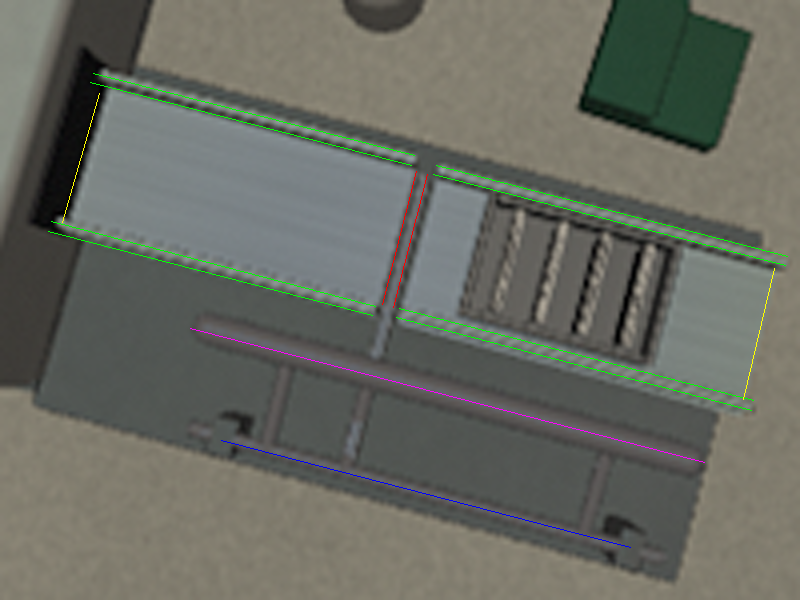

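View pics/scene0o.png

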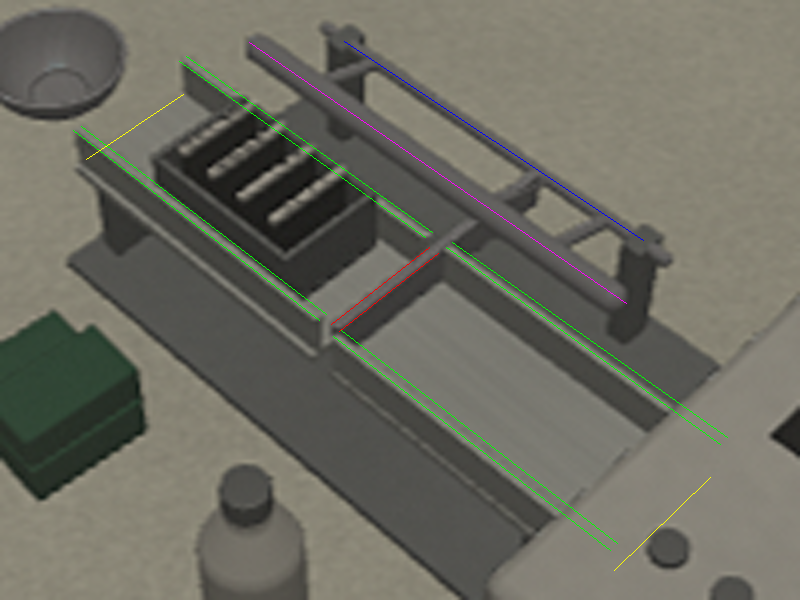

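Emit:
{"method": "step_arm", "body": {"rows": [{"rz":7,"z":-1,"hand":0.48},{"rz":7,"z":-1,"hand":0.48},{"rz":7,"hand":0.48},{"rz":7,"hand":0.48},{"rz":7,"hand":0.48},{"rz":7,"hand":0.48},{"rz":7,"hand":0.48},{"rz":7,"hand":0.48}]}}

```text
schema error: expected keys x, y, z, rx, ry, rz, hand
```

Emit:
{"method": "step_arm", "body": {"rows": [{"rz":7,"hand":0.48},{"rz":7,"hand":0.48},{"rz":7,"hand":0.48},{"rz":6.1,"hand":0.48},{"hand":0.48}]}}

```text
schema error: expected keys x, y, z, rx, ry, rz, hand
```

```bash
cat >> h.py <<'E'
from scipy.spatial.transform import Rotation as R
def delta(L,pr=True):
    "shift in tool axes (cm) to bring TCP to chute point L mm, plus TCP in chute coords"
    from bench import manip
    p=np.load("chute.npy"); o=manip.observe(); e=o["ee_pos"]
    Rt=R.from_euler("xyz",o["orientation"],degrees=True)
    d=Rt.inv().apply(tf(p,L)[0]-e)*100
    c,s=np.cos(p[2]),np.sin(p[2]);q=e[:2]-p[:2]
    print("t",round(o["clock"],2),"shift",d.round(2),"chute pos",np.round([1e3*(c*q[0]+s*q[1]),1e3*(-s*q[0]+c*q[1]),1e3*e[2]],1),"ori",o["orientation"].round(2),"F",o["force"].round(1),"w",round(o["gripper_width"],3),"target",tf(p,L)[0].round(3),"chuteyaw",round(np.degrees(p[2]),2))
E
python3 -c "
from h import *
delta((-157,35.5,230))"
```

```text
t 0.15 shift [52.41 65.28 -0.33] chute pos [553.9 477.6 225.8] ori [ 1.7993e+02 -1.0000e-02 -1.9990e+01] F [ 0.3 -1.   0.1] w 1.0 target [ 0.5   -0.159  0.23 ] chuteyaw 76.89
```

All keys are needed.

Emit:
{"method": "step_arm", "body": {"rows": [{"x":0,"y":0,"z":-1,"rx":0,"ry":0,"rz":7,"hand":0.48},{"x":0,"y":0,"z":-1,"rx":0,"ry":0,"rz":7,"hand":0.48},{"x":0,"y":0,"z":0,"rx":0,"ry":0,"rz":7,"hand":0.48},{"x":0,"y":0,"z":0,"rx":0,"ry":0,"rz":7,"hand":0.48},{"x":0,"y":0,"z":0,"rx":0,"ry":0,"rz":7,"hand":0.48},{"x":0,"y":0,"z":0,"rx":0,"ry":0,"rz":7,"hand":0.48},{"x":0,"y":0,"z":0,"rx":0,"ry":0,"rz":7,"hand":0.48},{"x":0,"y":0,"z":0,"rx":0,"ry":0,"rz":7,"hand":0.48}]}}

```text
clock: 0.82
ee_pos: [0.2306, 0.6341, 0.2461]
orientation: [180.0, -0.0, -76.3]
force: [0.9, -0.3, -0.0]
gripper_width: 0.531
```

Emit:
{"method": "step_arm", "body": {"rows": [{"x":0,"y":0,"z":0,"rx":0,"ry":0,"rz":7,"hand":0.48},{"x":0,"y":0,"z":0,"rx":0,"ry":0,"rz":7,"hand":0.48},{"x":0,"y":0,"z":0,"rx":0,"ry":0,"rz":7,"hand":0.48},{"x":0,"y":0,"z":0,"rx":0,"ry":0,"rz":6.1,"hand":0.48},{"x":0,"y":0,"z":0,"rx":0,"ry":0,"rz":0,"hand":0.48},{"x":0,"y":0,"z":0,"rx":0,"ry":0,"rz":0,"hand":0.48}]}}

```text
clock: 1.32
ee_pos: [0.2307, 0.6342, 0.2463]
orientation: [180.0, -0.0, -102.9]
force: [0.5, -0.5, 0.2]
gripper_width: 0.521
```

```bash
python3 -c "
from h import *
delta((-157,35.5,230))"
```

```text
t 1.32 shift [ 71.28 -43.94   1.66] chute pos [554.1 477.6 246.3] ori [ 1.8000e+02 -3.0000e-02 -1.0289e+02] F [ 0.5 -0.5  0.2] w 0.521 target [ 0.5   -0.159  0.23 ] chuteyaw 76.89
```

Emit:
{"method": "step_arm", "body": {"rows": [{"x":2.9,"y":-1.8,"z":0,"rx":0,"ry":0,"rz":0,"hand":0.48},{"x":2.9,"y":-1.8,"z":0,"rx":0,"ry":0,"rz":0,"hand":0.48},{"x":2.9,"y":-1.8,"z":0,"rx":0,"ry":0,"rz":0,"hand":0.48},{"x":2.9,"y":-1.8,"z":0,"rx":0,"ry":0,"rz":0,"hand":0.48},{"x":2.9,"y":-1.8,"z":0,"rx":0,"ry":0,"rz":0,"hand":0.48},{"x":2.9,"y":-1.8,"z":0,"rx":0,"ry":0,"rz":0,"hand":0.48},{"x":2.9,"y":-1.8,"z":0,"rx":0,"ry":0,"rz":0,"hand":0.48},{"x":2.9,"y":-1.8,"z":0,"rx":0,"ry":0,"rz":0,"hand":0.48}]}}

```text
clock: 1.98
ee_pos: [0.3187, 0.3741, 0.2466]
orientation: [-180.0, 0.0, -102.8]
force: [1.2, 0.8, 0.7]
gripper_width: 0.52
```

Emit:
{"method": "step_arm", "body": {"rows": [{"x":2.9,"y":-1.8,"z":0,"rx":0,"ry":0,"rz":0,"hand":0.48},{"x":2.9,"y":-1.8,"z":0,"rx":0,"ry":0,"rz":0,"hand":0.48},{"x":2.9,"y":-1.8,"z":0,"rx":0,"ry":0,"rz":0,"hand":0.48},{"x":2.9,"y":-1.8,"z":0,"rx":0,"ry":0,"rz":0,"hand":0.48},{"x":2.9,"y":-1.8,"z":0,"rx":0,"ry":0,"rz":0,"hand":0.48},{"x":2.9,"y":-1.8,"z":0,"rx":0,"ry":0,"rz":0,"hand":0.48},{"x":2.9,"y":-1.8,"z":0,"rx":0,"ry":0,"rz":0,"hand":0.48},{"x":2.9,"y":-1.8,"z":0,"rx":0,"ry":0,"rz":0,"hand":0.48}]}}

```text
clock: 2.65
ee_pos: [0.4063, 0.1156, 0.2469]
orientation: [-180.0, 0.1, -102.8]
force: [0.9, 1.2, -0.2]
gripper_width: 0.52
```

Emit:
{"method": "step_arm", "body": {"rows": [{"x":2.9,"y":-1.8,"z":0,"rx":0,"ry":0,"rz":0,"hand":0.48},{"x":2.9,"y":-1.8,"z":0,"rx":0,"ry":0,"rz":0,"hand":0.48},{"x":2.9,"y":-1.8,"z":0,"rx":0,"ry":0,"rz":0,"hand":0.48},{"x":2.9,"y":-1.8,"z":0,"rx":0,"ry":0,"rz":0,"hand":0.48},{"x":2.9,"y":-1.8,"z":0,"rx":0,"ry":0,"rz":0,"hand":0.48},{"x":2.9,"y":-1.8,"z":0,"rx":0,"ry":0,"rz":0,"hand":0.48},{"x":0,"y":0,"z":0,"rx":0,"ry":0,"rz":0,"hand":0.48},{"x":0,"y":0,"z":0,"rx":0,"ry":0,"rz":0,"hand":0.48}]}}

```text
clock: 3.32
ee_pos: [0.4719, -0.0784, 0.2462]
orientation: [180.0, -0.0, -103.1]
force: [0.7, 0.5, -1.4]
gripper_width: 0.523
```

```bash
python3 - <<'E'
from h import *
delta((-157,35.5,130))
from bench import manip
for n in ["scene","wrist","top"]:
    c=manip.camera(n); pickle.dump(c,open(f"cam_{n}1.pkl","wb")); cv2.imwrite(f"pics/{n}1.png",c["frame"][:,:,::-1])
E
```

```text
t 3.32 shift [ 7.17 -4.56 11.61] chute pos [-85.3  81.  246.2] ori [ 1.7995e+02 -2.0000e-02 -1.0312e+02] F [ 0.7  0.5 -1.4] w 0.523 target [ 0.5   -0.159  0.13 ] chuteyaw 76.89
```

View pics/wrist1.png

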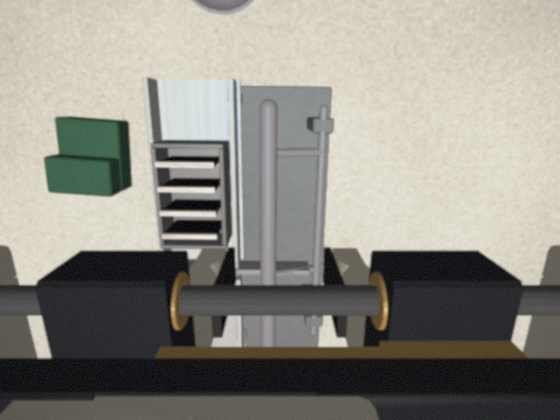

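View pics/scene1.png

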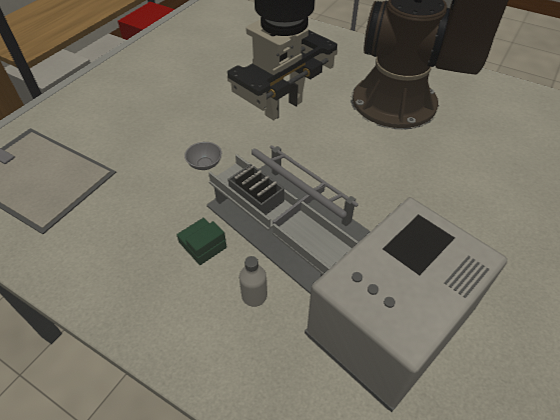

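The wrist view shows the carrier at (190,195), the press bar along column 268 with its entry end at (268,104), and both entry wall ends at row 80. The bar is vertical in the image, so the yaw is aligned. I'll check the fit in this view.

```bash
python3 - <<'E'
from h import *
c=pickle.load(open("cam_wrist1.pkl","rb"));p=np.load("chute.npy");s=2;ox,oy=120,60
im=cv2.resize(cv2.imread("pics/wrist1.png")[oy:300,ox:380],None,fx=3,fy=3,interpolation=cv2.INTER_CUBIC)[:600,:780]
def d(a,b,col): cv2.line(im,*[tuple(int(v) for v in (proj(c,tf(p,[k]))[0]-(ox,oy)+.5)*3) for k in(a,b)],col,1)
for y in(-35,35,-40,40): d((-190,y,95),(-20,y,95),(0,255,0))
d((-173,63,96),(0,63,96),(255,0,255));d((-173,79,96),(0,79,96),(255,0,255));d((-173,63,96),(-173,79,96),(255,0,255))
d((-150,122.5,78),(0,122.5,78),(255,0,0));d((-190,-35,70),(-190,35,70),(0,255,255))
for x in(-135,-35):d((x,-32.5,110),(x,31.5,110),(0,0,255))
for y in(-32.5,31.5):d((-135,y,110),(-35,y,110),(0,0,255))
cv2.imwrite("pics/wrist1o.png",im)
E
```

```text
(no output)
```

View pics/wrist1o.png

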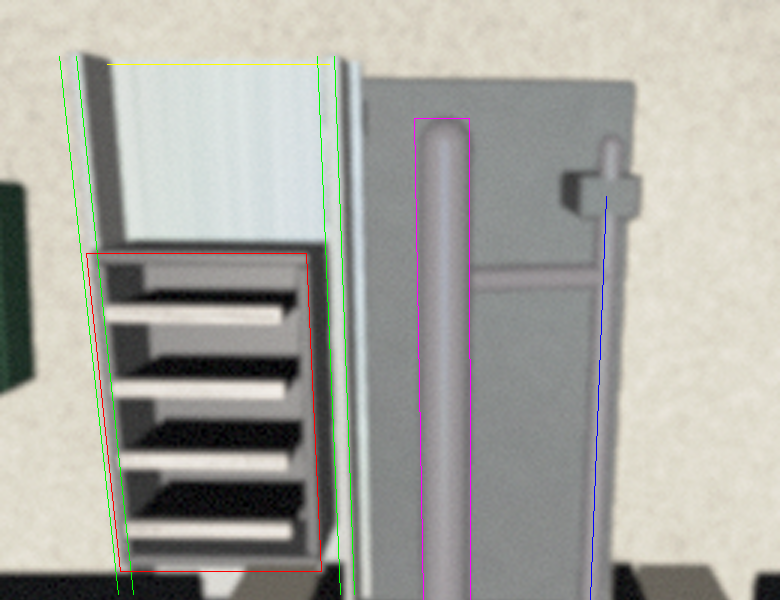

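The fit matches this view to about 2–3 mm: the carrier's rear is perhaps 3 mm further back, and y is shifted about +1.5 mm. Next I go above the bar and behind the carrier.

Emit:
{"method": "step_arm", "body": {"rows": [{"x":2.4,"y":-1.5,"z":0,"rx":0,"ry":0,"rz":0,"hand":0.48},{"x":2.4,"y":-1.5,"z":0,"rx":0,"ry":0,"rz":0,"hand":0.48},{"x":2.4,"y":-1.4,"z":0,"rx":0,"ry":0,"rz":0,"hand":0.48},{"x":0,"y":0,"z":3,"rx":0,"ry":0,"rz":0,"hand":0.48},{"x":0,"y":0,"z":3,"rx":0,"ry":0,"rz":0,"hand":0.48},{"x":0,"y":0,"z":3,"rx":0,"ry":0,"rz":0,"hand":0.48},{"x":0,"y":0,"z":3,"rx":0,"ry":0,"rz":0,"hand":0.48},{"x":0,"y":0,"z":0,"rx":0,"ry":0,"rz":0,"hand":0.48}]}}

```text
clock: 4.13
ee_pos: [0.4949, -0.1552, 0.1216]
orientation: [179.5, -0.1, -103.0]
force: [-1.7, -0.5, -0.8]
gripper_width: 0.522
```

```bash
python3 - <<'E'
from h import *
delta((-158,37,112))
from bench import manip
for n in ["scene","wrist","top"]:
    c=manip.camera(n); pickle.dump(c,open(f"cam_{n}2.pkl","wb")); cv2.imwrite(f"pics/{n}2.png",c["frame"][:,:,::-1])
a=cv2.imread("pics/scene2.png")[100:250,180:380]; b=cv2.imread("pics/top2.png")[165:315,200:400]
cv2.imwrite("pics/z2.png",cv2.resize(np.hstack([a,b]),(800,300),interpolation=cv2.INTER_CUBIC))
cv2.imwrite("pics/s2.png",cv2.resize(a,(800,600),interpolation=cv2.INTER_CUBIC))
E
```

```text
t 4.13 shift [ 0.32 -0.43  0.96] chute pos [-154.8   41.2  121.6] ori [ 1.7952e+02 -5.0000e-02 -1.0298e+02] F [-1.7 -0.5 -0.8] w 0.522 target [ 0.498 -0.159  0.112] chuteyaw 76.89
```

View pics/wrist2.png

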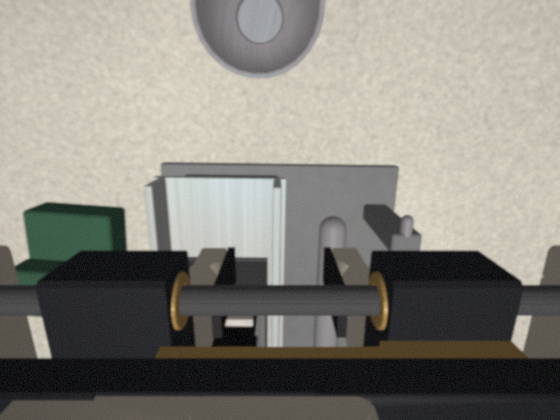

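View pics/s2.png

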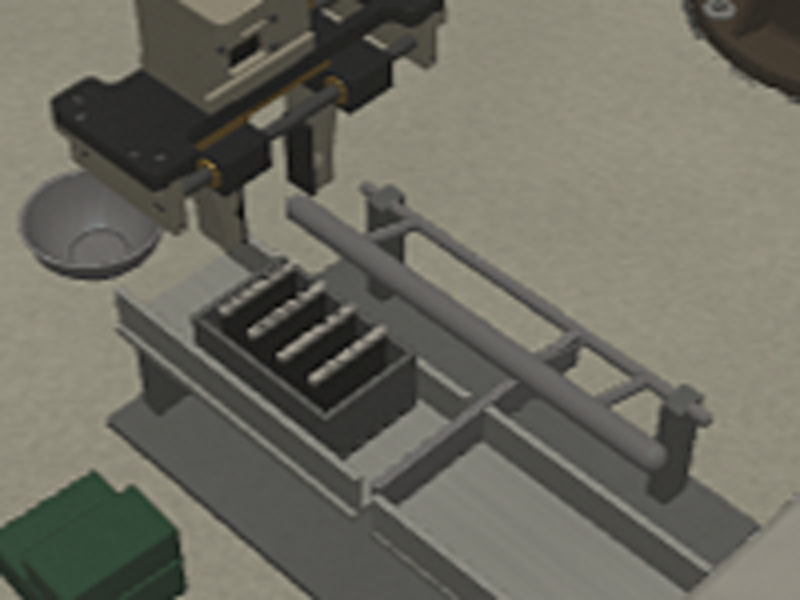

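View pics/top2.png

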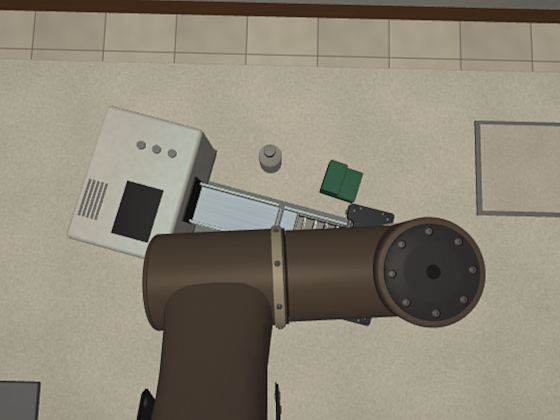

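The fingers are above the bar end and the channel behind the carrier; in the wrist view the finger pads are at about (215,260) and (345,260), and the bar end at (332,220). I'll check the finger geometry by projecting it.

```bash
python3 - <<'E'
from h import *
c=pickle.load(open("cam_wrist2.pkl","rb"))
from bench import manip
o=manip.observe();Rt=R.from_euler("xyz",o["orientation"],degrees=True)
im=cv2.imread("pics/wrist2.png")
for x in(-9.5,9.5):
  for y in(-44,-23,23,44):
    P=o["ee_pos"]+Rt.apply(np.array([x,y,0])/1000); u=proj(c,P)[0]; print(x,y,u.round(0)); cv2.circle(im,tuple(int(v) for v in u),3,(0,0,255),-1)
p=np.load("chute.npy")
for L in[(-173,71,104),(-150,71,104),(-135,0,110),(-138,0,110)]:
    u=proj(c,tf(p,L))[0];print(L,u.round(0)); cv2.circle(im,tuple(int(v) for v in u),3,(0,255,0),-1)
s=pickle.load(open("cam_scene2.pkl","rb"));im2=cv2.imread("pics/s2.png")
for x in(-9.5,9.5):
  for y in(-44,-23,23,44):
    P=o["ee_pos"]+Rt.apply(np.array([x,y,0])/1000);u=(proj(s,P)[0]-(180,100)+.5)*4; cv2.circle(im2,tuple(int(v) for v in u),3,(0,0,255),-1)
cv2.imwrite("pics/w2o.png",im[150:400,100:460]);cv2.imwrite("pics/s2o.png",im2[:400])
E
```

```text
-9.5 -44 [189. 287.]
-9.5 -23 [229. 287.]
-9.5 23 [317. 287.]
-9.5 44 [357. 286.]
9.5 -44 [186. 253.]
9.5 -23 [228. 253.]
9.5 23 [319. 253.]
9.5 44 [360. 253.]
(-173, 71, 104) [334. 221.]
(-150, 71, 104) [332. 259.]
(-135, 0, 110) [211. 287.]
(-138, 0, 110) [211. 282.]
```

View pics/w2o.png

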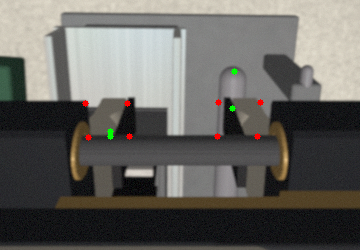

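View pics/s2o.png

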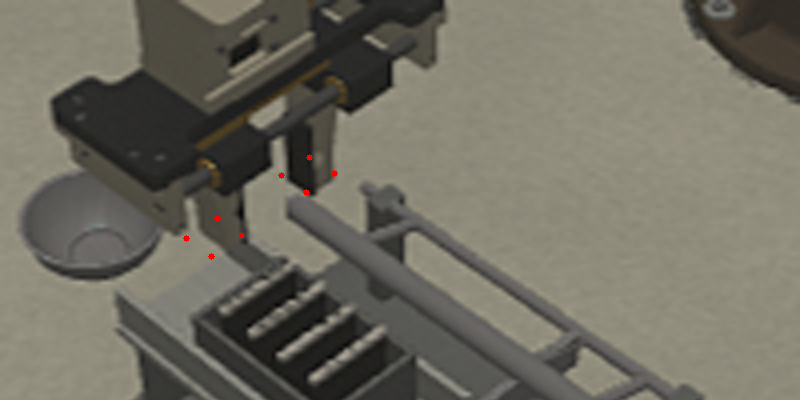

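Emit:
{"method": "step_arm", "body": {"rows": [{"x":0.3,"y":-0.37,"z":0,"rx":0,"ry":0,"rz":0,"hand":0.48},{"x":0,"y":0,"z":0.7,"rx":0,"ry":0,"rz":0,"hand":0.48},{"x":0,"y":0,"z":0.5,"rx":0,"ry":0,"rz":0,"hand":0.48},{"x":0,"y":0,"z":0,"rx":0,"ry":0,"rz":0,"hand":0.48},{"x":0,"y":0,"z":0,"rx":0,"ry":0,"rz":0,"hand":0.48}]}}

```text
clock: 4.7
ee_pos: [0.5012, -0.1607, 0.1145]
orientation: [180.0, -0.0, -103.1]
force: [0.1, -0.0, 0.9]
gripper_width: 0.522
```

```bash
python3 - <<'E'
from h import *
delta((-158,37.5,86))
E
```

```text
t 4.7 shift [-0.07  0.37  2.85] chute pos [-158.7   33.8  114.5] ori [ 179.98   -0.   -103.1 ] F [ 0.1 -0.   0.9] w 0.522 target [ 0.498 -0.159  0.086] chuteyaw 76.89
```

Emit:
{"method": "step_arm", "body": {"rows": [{"x":0,"y":0.35,"z":0,"rx":0,"ry":0,"rz":0,"hand":0.48},{"x":0,"y":0,"z":0.4,"rx":0,"ry":0,"rz":0,"hand":0.48},{"x":0,"y":0,"z":0.4,"rx":0,"ry":0,"rz":0,"hand":0.48},{"x":0,"y":0,"z":0.4,"rx":0,"ry":0,"rz":0,"hand":0.48},{"x":0,"y":0,"z":0.2,"rx":0,"ry":0,"rz":0,"hand":0.48},{"x":0,"y":0,"z":0,"rx":0,"ry":0,"rz":0,"hand":0.48},{"x":0,"y":0,"z":0,"rx":0,"ry":0,"rz":0,"hand":0.48}]}}

```text
clock: 5.28
ee_pos: [0.4991, -0.16, 0.1011]
orientation: [-179.9, -0.0, -103.1]
force: [2.6, -1.4, 4.7]
gripper_width: 0.516
```

```bash
python3 - <<'E'
from h import *
delta((-158,37.5,86))
from bench import manip
n="scene";c=manip.camera(n); pickle.dump(c,open(f"cam_{n}3.pkl","wb")); cv2.imwrite(f"pics/{n}3.png",c["frame"][:,:,::-1])
a=cv2.imread("pics/scene3.png")[100:250,180:380]
cv2.imwrite("pics/s3.png",cv2.resize(a,(800,600),interpolation=cv2.INTER_CUBIC))
E
```

```text
t 5.28 shift [-0.06  0.15  1.51] chute pos [-158.6   36.1  101.1] ori [-1.7991e+02 -1.0000e-02 -1.0306e+02] F [ 2.6 -1.4  4.7] w 0.516 target [ 0.498 -0.159  0.086] chuteyaw 76.89
```

View pics/s3.png

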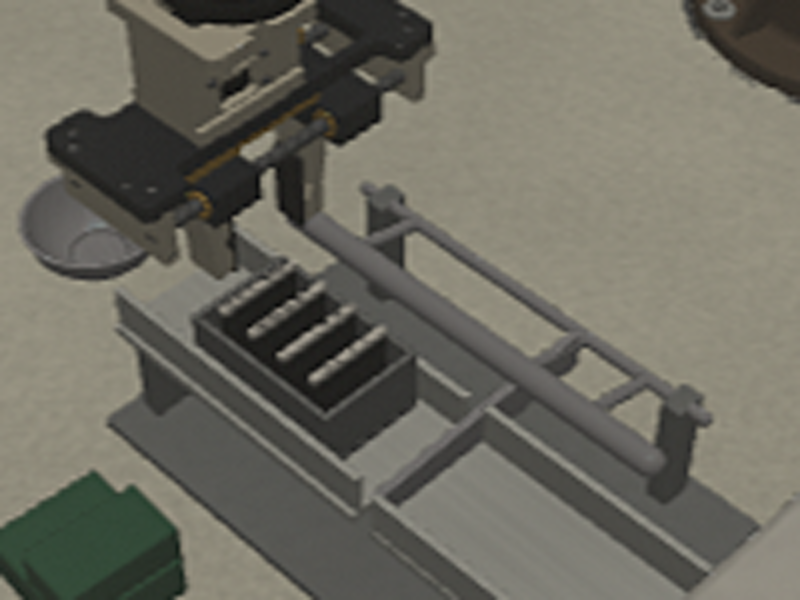

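The bar finger touched at z≈101, with lateral force towards −y. I'll lift and re-centre a few mm towards +y.

Emit:
{"method": "step_arm", "body": {"rows": [{"x":0,"y":0,"z":-0.8,"rx":0,"ry":0,"rz":0,"hand":0.48},{"x":0,"y":0.35,"z":0,"rx":0,"ry":0,"rz":0,"hand":0.48},{"x":0,"y":0,"z":0,"rx":0,"ry":0,"rz":0,"hand":0.48},{"x":0,"y":0,"z":0.4,"rx":0,"ry":0,"rz":0,"hand":0.48},{"x":0,"y":0,"z":0.4,"rx":0,"ry":0,"rz":0,"hand":0.48},{"x":0,"y":0,"z":0,"rx":0,"ry":0,"rz":0,"hand":0.48},{"x":0,"y":0,"z":0,"rx":0,"ry":0,"rz":0,"hand":0.48}]}}

```text
clock: 5.92
ee_pos: [0.4951, -0.1591, 0.1006]
orientation: [-180.0, -0.0, -103.1]
force: [1.5, -0.3, 4.9]
gripper_width: 0.519
```

```bash
python3 - <<'E'
from h import *
delta((-158,37.5,86))
E
```

```text
t 5.92 shift [-0.05 -0.26  1.46] chute pos [-158.5   40.1  100.6] ori [-1.7997e+02 -1.0000e-02 -1.0307e+02] F [ 1.5 -0.3  4.9] w 0.519 target [ 0.498 -0.159  0.086] chuteyaw 76.89
```

Emit:
{"method": "step_arm", "body": {"rows": [{"x":0,"y":0,"z":0.4,"rx":0,"ry":0,"rz":0,"hand":0.48},{"x":0,"y":0,"z":0.4,"rx":0,"ry":0,"rz":0,"hand":0.48},{"x":0,"y":0,"z":0.4,"rx":0,"ry":0,"rz":0,"hand":0.48},{"x":0,"y":0,"z":0.25,"rx":0,"ry":0,"rz":0,"hand":0.48},{"x":0,"y":0,"z":0,"rx":0,"ry":0,"rz":0,"hand":0.48},{"x":0,"y":0,"z":0,"rx":0,"ry":0,"rz":0,"hand":0.48}]}}

```text
clock: 6.42
ee_pos: [0.496, -0.1591, 0.0867]
orientation: [-179.9, 0.0, -103.1]
force: [2.5, -0.5, 6.6]
gripper_width: 0.518
```

```bash
python3 - <<'E'
from h import *
delta((-158,37.5,86))
from bench import manip
for n,o in(("scene",(180,100)),("wrist",(150,150))):
    c=manip.camera(n); pickle.dump(c,open(f"cam_{n}4.pkl","wb")); cv2.imwrite(f"pics/{n}4.png",c["frame"][:,:,::-1])
    a=c["frame"][o[1]:o[1]+150,o[0]:o[0]+200,::-1]
    cv2.imwrite(f"pics/{n}4z.png",cv2.resize(a,(800,600),interpolation=cv2.INTER_CUBIC))
E
```

```text
t 6.42 shift [-0.04 -0.18  0.07] chute pos [-158.4   39.3   86.7] ori [-1.7988e+02  1.0000e-02 -1.0306e+02] F [ 2.5 -0.5  6.6] w 0.518 target [ 0.498 -0.159  0.086] chuteyaw 76.89
```

View pics/scene4z.png

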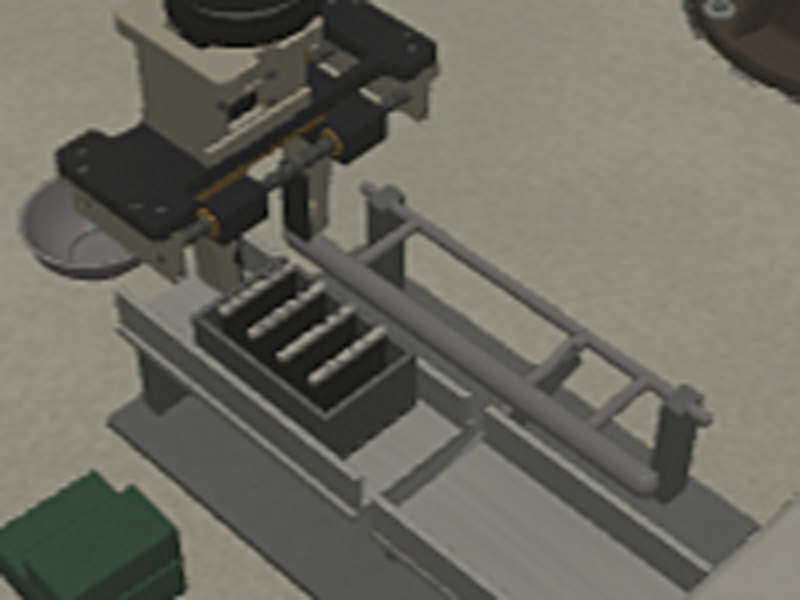

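View pics/wrist4z.png

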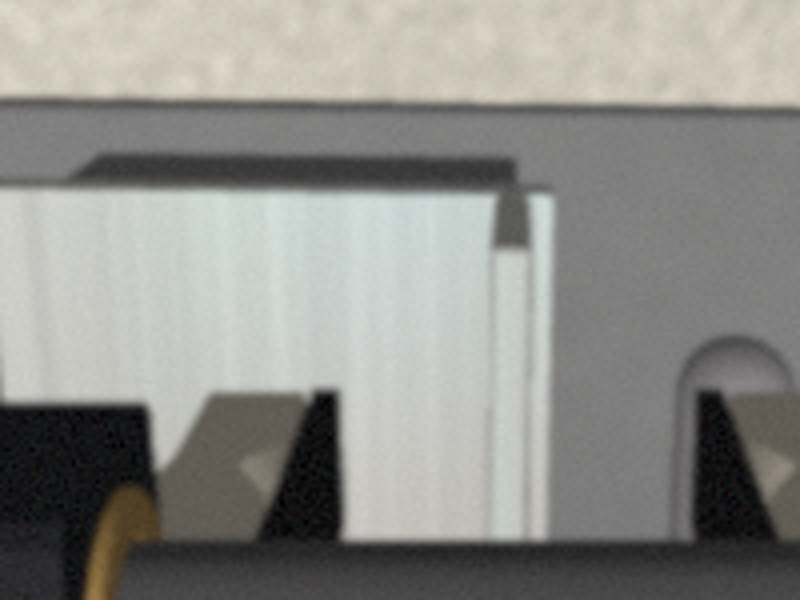

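The gate has dropped into its slot at about (430,465) in the zoom, and the bar's far end sank about 5 px, roughly 17 mm. Force is 6.6 N. I'll press 1 mm more and start pushing slowly.

Emit:
{"method": "step_arm", "body": {"rows": [{"x":0,"y":0,"z":0.12,"rx":0,"ry":0,"rz":0,"hand":0.48},{"x":-0.4,"y":0,"z":0,"rx":0,"ry":0,"rz":0,"hand":0.48},{"x":-0.5,"y":0,"z":0,"rx":0,"ry":0,"rz":0,"hand":0.48},{"x":-0.5,"y":0,"z":0,"rx":0,"ry":0,"rz":0,"hand":0.48},{"x":-0.5,"y":0,"z":0,"rx":0,"ry":0,"rz":0,"hand":0.48},{"x":-0.5,"y":0,"z":0,"rx":0,"ry":0,"rz":0,"hand":0.48},{"x":-0.3,"y":0,"z":0,"rx":0,"ry":0,"rz":0,"hand":0.48},{"x":0,"y":0,"z":0,"rx":0,"ry":0,"rz":0,"hand":0.48}]}}

```text
clock: 7.18
ee_pos: [0.5011, -0.1331, 0.0854]
orientation: [-180.0, -0.1, -103.0]
force: [1.2, -3.4, 7.0]
gripper_width: 0.518
```

```bash
cat >> h.py <<'E'
def look(k,o=(180,100)):
    from bench import manip
    c=manip.camera("scene"); pickle.dump(c,open(f"cam_scene{k}.pkl","wb")); cv2.imwrite(f"pics/scene{k}.png",c["frame"][:,:,::-1])
    a=c["frame"][o[1]:o[1]+150,o[0]:o[0]+200,::-1]
    cv2.imwrite(f"pics/scene{k}z.png",cv2.resize(a,(800,600),interpolation=cv2.INTER_CUBIC))
E
python3 - <<'E'
from h import *
delta((32,39,86)); look(5)
E
```

```text
t 7.18 shift [-16.39  -0.15  -0.08] chute pos [-131.9   40.2   85.4] ori [-1.7998e+02 -6.0000e-02 -1.0303e+02] F [ 1.2 -3.4  7. ] w 0.518 target [0.539 0.026 0.086] chuteyaw 76.89
```

View pics/scene5z.png

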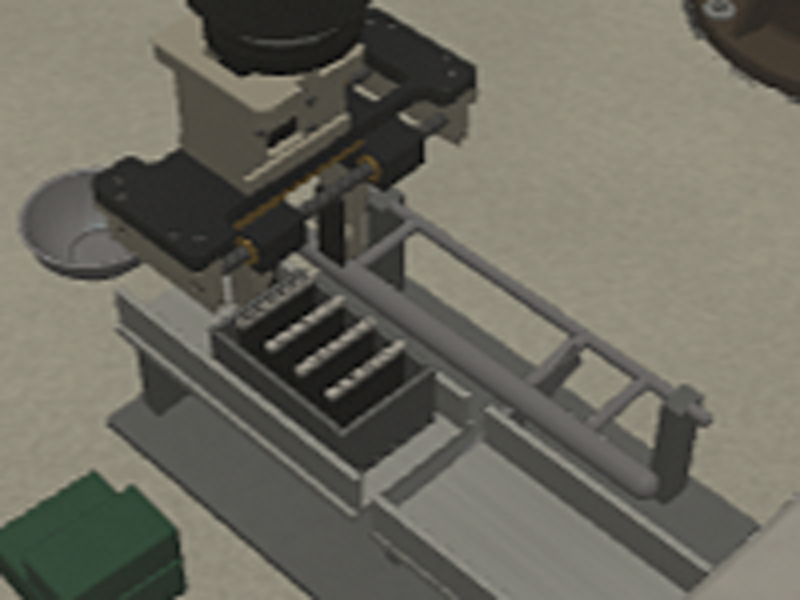

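The carrier moved straight by about 16 mm, and the gate and bar stay down. I continue.

Emit:
{"method": "step_arm", "body": {"rows": [{"x":-0.5,"y":0,"z":0,"rx":0,"ry":0,"rz":0,"hand":0.48},{"x":-0.8,"y":-0.05,"z":0,"rx":0,"ry":0,"rz":0,"hand":0.48},{"x":-0.8,"y":0,"z":0,"rx":0,"ry":0,"rz":0,"hand":0.48},{"x":-0.8,"y":-0.05,"z":0,"rx":0,"ry":0,"rz":0,"hand":0.48},{"x":-0.8,"y":0,"z":0,"rx":0,"ry":0,"rz":0,"hand":0.48},{"x":-0.8,"y":0,"z":0,"rx":0,"ry":0,"rz":0,"hand":0.48},{"x":-0.8,"y":0,"z":0,"rx":0,"ry":0,"rz":0,"hand":0.48},{"x":-0.5,"y":0,"z":0,"rx":0,"ry":0,"rz":0,"hand":0.48}]}}

```text
clock: 7.9
ee_pos: [0.5149, -0.077, 0.0853]
orientation: [180.0, -0.1, -103.0]
force: [0.9, -6.8, 6.4]
gripper_width: 0.518
```

```bash
python3 - <<'E'
from h import *
delta((32,39,86)); look(6)
E
```

```text
t 7.9 shift [-10.62  -0.06  -0.08] chute pos [-74.2  39.4  85.3] ori [ 1.8000e+02 -1.0000e-01 -1.0305e+02] F [ 0.9 -6.8  6.4] w 0.518 target [0.539 0.026 0.086] chuteyaw 76.89
```

View pics/scene6z.png

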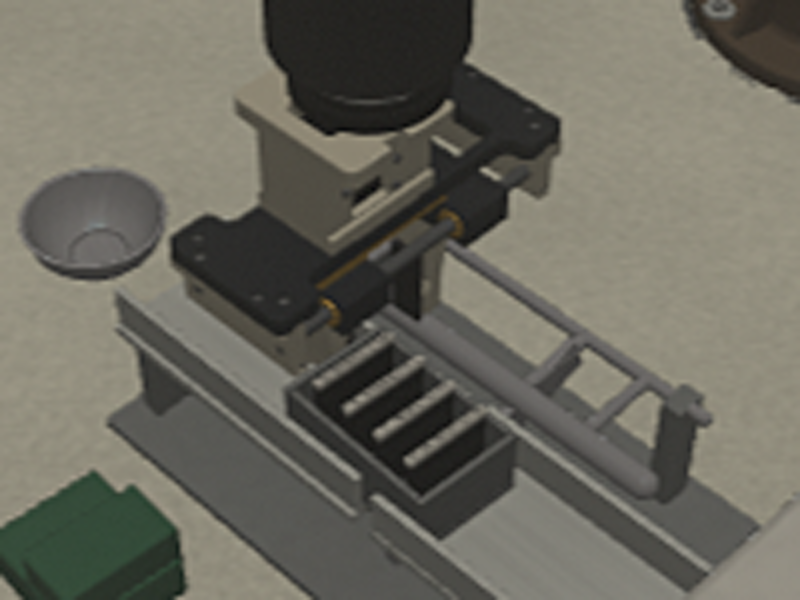

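The carrier's front is past the open gate, travelling straight and level. I continue.

Emit:
{"method": "step_arm", "body": {"rows": [{"x":-0.6,"y":0,"z":0,"rx":0,"ry":0,"rz":0,"hand":0.48},{"x":-0.8,"y":0,"z":0,"rx":0,"ry":0,"rz":0,"hand":0.48},{"x":-0.8,"y":0,"z":0,"rx":0,"ry":0,"rz":0,"hand":0.48},{"x":-0.8,"y":0,"z":0,"rx":0,"ry":0,"rz":0,"hand":0.48},{"x":-0.8,"y":0,"z":0,"rx":0,"ry":0,"rz":0,"hand":0.48},{"x":-0.8,"y":0,"z":0,"rx":0,"ry":0,"rz":0,"hand":0.48},{"x":-0.8,"y":0,"z":0,"rx":0,"ry":0,"rz":0,"hand":0.48},{"x":-0.8,"y":0,"z":0,"rx":0,"ry":0,"rz":0,"hand":0.48}]}}

```text
clock: 8.62
ee_pos: [0.5283, -0.0171, 0.0852]
orientation: [179.9, -0.1, -103.1]
force: [-0.4, -7.7, 8.1]
gripper_width: 0.523
```

```bash
python3 - <<'E'
from h import *
delta((36,39,86)); look(7)
E
```

```text
t 8.62 shift [-4.88 -0.1  -0.09] chute pos [-12.8  40.   85.2] ori [ 1.7994e+02 -1.3000e-01 -1.0308e+02] F [-0.4 -7.7  8.1] w 0.523 target [0.54  0.03  0.086] chuteyaw 76.89
```

View pics/scene7.png

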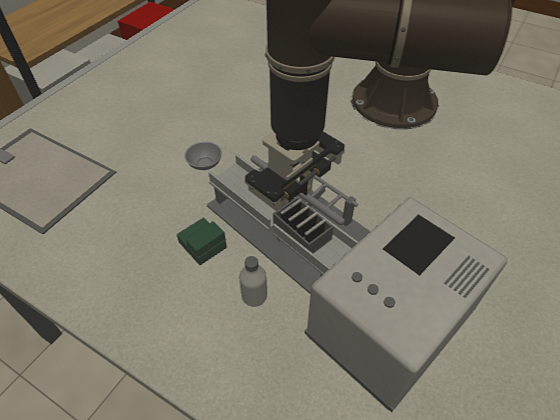

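Emit:
{"method": "step_arm", "body": {"rows": [{"x":-0.8,"y":0,"z":0,"rx":0,"ry":0,"rz":0,"hand":0.48},{"x":-0.8,"y":0,"z":0,"rx":0,"ry":0,"rz":0,"hand":0.48},{"x":-0.8,"y":0,"z":0,"rx":0,"ry":0,"rz":0,"hand":0.48},{"x":-0.8,"y":0,"z":0,"rx":0,"ry":0,"rz":0,"hand":0.48},{"x":-0.6,"y":0,"z":0,"rx":0,"ry":0,"rz":0,"hand":0.48},{"x":-0.3,"y":0,"z":0,"rx":0,"ry":0,"rz":0,"hand":0.48},{"x":0,"y":0,"z":0,"rx":0,"ry":0,"rz":0,"hand":0.48},{"x":0,"y":0,"z":0,"rx":0,"ry":0,"rz":0,"hand":0.48}]}}

```text
clock: 9.33
ee_pos: [0.5375, 0.0232, 0.0849]
orientation: [179.9, -0.1, -103.1]
force: [-0.2, -2.8, 7.8]
gripper_width: 0.52
```

```bash
python3 - <<'E'
from h import *
delta((36,39,86)); look(8,(220,120))
E
```

```text
t 9.33 shift [-0.74 -0.12 -0.11] chute pos [28.6 40.2 84.9] ori [ 1.7993e+02 -9.0000e-02 -1.0307e+02] F [-0.2 -2.8  7.8] w 0.52 target [0.54  0.03  0.086] chuteyaw 76.89
```

View pics/scene8z.png

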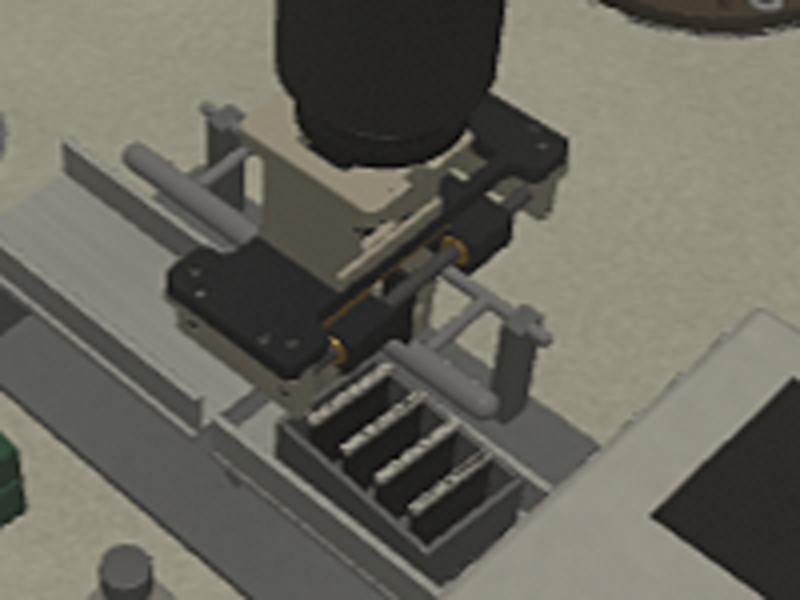

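The carrier's rear is at about +38 mm, clear of the gate. I back off about 4 mm so as not to drag it, then lift.

Emit:
{"method": "step_arm", "body": {"rows": [{"x":0.4,"y":0,"z":0,"rx":0,"ry":0,"rz":0,"hand":0.48},{"x":0,"y":0,"z":-0.6,"rx":0,"ry":0,"rz":0,"hand":0.48},{"x":0,"y":0,"z":-0.8,"rx":0,"ry":0,"rz":0,"hand":0.48},{"x":0,"y":0,"z":-1,"rx":0,"ry":0,"rz":0,"hand":0.48},{"x":0,"y":0,"z":-2,"rx":0,"ry":0,"rz":0,"hand":0.48},{"x":0,"y":0,"z":-3,"rx":0,"ry":0,"rz":0,"hand":0.48},{"x":0,"y":0,"z":-3,"rx":0,"ry":0,"rz":0,"hand":0.48},{"x":0,"y":0,"z":-3,"rx":0,"ry":0,"rz":0,"hand":0.48}]}}

```text
clock: 10.05
ee_pos: [0.5365, 0.0197, 0.2206]
orientation: [180.0, -0.0, -103.1]
force: [0.6, -0.4, -1.1]
gripper_width: 0.519
```

Emit:
{"method": "step_arm", "body": {"rows": [{"x":2.5,"y":2.5,"z":-1,"rx":0,"ry":0,"rz":0,"hand":0.48},{"x":2.5,"y":2.5,"z":0,"rx":0,"ry":0,"rz":0,"hand":0.48},{"x":2.5,"y":2.5,"z":0,"rx":0,"ry":0,"rz":0,"hand":0.48},{"x":2.5,"y":2.5,"z":0,"rx":0,"ry":0,"rz":0,"hand":0.48},{"x":0,"y":0,"z":0,"rx":0,"ry":0,"rz":0,"hand":0.48},{"x":0,"y":0,"z":0,"rx":0,"ry":0,"rz":0,"hand":0.48},{"x":0,"y":0,"z":0,"rx":0,"ry":0,"rz":0,"hand":0.48}]}}

```text
clock: 10.63
ee_pos: [0.4173, -0.0549, 0.2297]
orientation: [-179.9, 0.0, -103.1]
force: [0.4, -0.1, 0.7]
gripper_width: 0.521
```

```bash
python3 - <<'E'
from h import *
delta((36,39,86)); look(9,(200,140))
E
```

```text
t 10.63 shift [-11.06 -10.04  14.39] chute pos [-74.7 139.5 229.7] ori [-1.7993e+02  3.0000e-02 -1.0310e+02] F [ 0.4 -0.1  0.7] w 0.521 target [0.54  0.03  0.086] chuteyaw 76.89
```

View pics/scene9z.png

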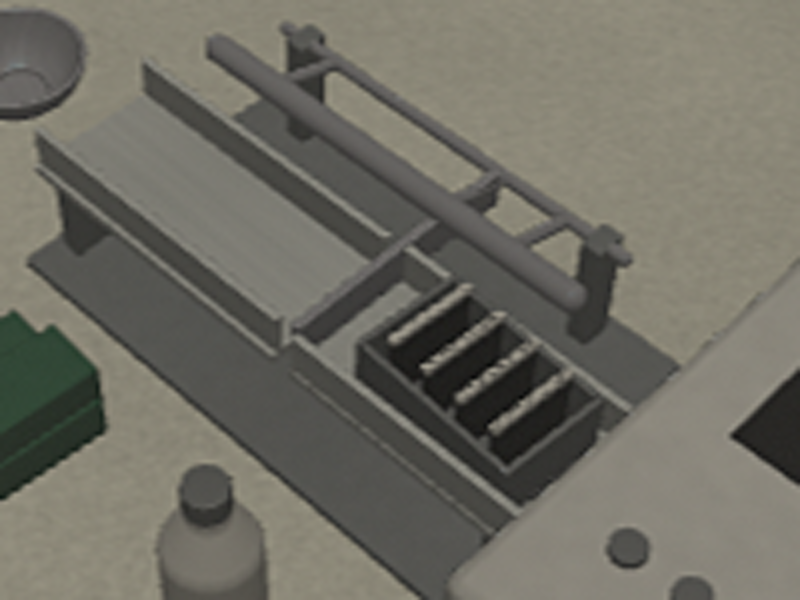

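View pics/scene9.png

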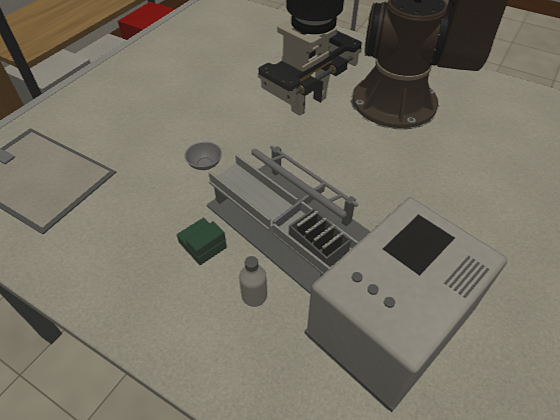

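The gate is up again at about (350,275) in the zoom. The carrier sits flat with a clear gap behind it, the bystanders have not moved, and the arm is clear. I hand the job in.

```bash
python3 -c "
from bench import manip
print(manip.job_done())"
```

```text
the job is handed in; nothing more can be done
None
```

The carrier is past the gate, the gate has sprung shut behind it, and the job is handed in at about 10.7 s of the 38 s allowed.

- **Pressing the bar:** One fingertip pressed the bar down about 17–18 mm, with the tip at z ≈ 85–86 mm and 6.5–8 N on it. The picture taken at the start of the push showed the gate dropped into its slot. The first touch on the bar gave a sideways force, so I lifted, moved about 4 mm towards +y and pressed again before pushing.
- **Pushing the carrier:** With the bar still held down, the other fingertip pushed the carrier until its rear was about 38 mm past the gate. I backed off 4 mm so the finger would not drag it, then lifted.
- **Last checks:**
  - In the final scene picture the gate and bar are back up. The carrier lies flat and straight on the chute floor, with a clear gap behind it.
  - The bottle, dish and block look unmoved.
  - The arm is clear, with the measured force near zero.
- **What disagreed:** The chute position I fitted from the scene and top cameras differed from the wrist view by 2–4 mm. That was within the clearances I used.
- **Not measured:** I did not measure the gate angle directly. I judged it open from the bar's depth, the force and the pictures.

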